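# Hang the sink caddy on its keyhole stud

### The job

Pick up the steel caddy by its lug, push its keyhole over the round-headed stud on the upright wooden board until its back is flat on the board, then slide it straight down until the stud is fully home in the top of the slot, and let go so that it hangs upright. The stud sits somewhere along the board's short rail, so feel for it gently: never force the caddy hard against the stud or board, and leave the other things where they stand.

Things in the scene. Friction and masses are not known exactly. Their poses are not given: they have to be found in the camera images.
- caddy: The loose steel caddy: an upright keyhole back plate 76 mm wide and 112 mm tall with a low tray on its front, 60 mm deep, 0.2 to 0.33 kg; stands on its tray on the worktop. Origin: foot of the plate's back face, mid width. Axes: x from its front towards its back, y along its width, z up.
- caddy_lug (a point): Centre of the caddy's grip lug, 98 mm above its underside, 27 mm in front of the plate's back face; same axes. The lug is a block 16 mm thick along y, 42 mm long along x, 28 mm high, sticking out of the plate's front at its top.
- caddy_hole (a point): Centre of the keyhole's round hole on the plate's back face, 36 mm above the caddy's underside; same axes. Hole 25 mm across, through the 5 mm plate. A slot 12 mm wide runs up from it; its tapered mouth starts about 18 mm wide.
- caddy_seat (a point): Where the stud's centre lies when the caddy is fully home: on the plate's back face, 60 mm above the underside, 24 mm straight above caddy_hole; same axes. A ramp beside the slot thickens the plate's front from 5 to 7.5 mm, so the caddy must be pushed down; the slot's top end is the hard stop.
- board: Fixed upright wooden board 170 mm wide, 170 mm tall, 18 mm thick, foot reaching 40 mm in front. Origin: under the middle of its front face; x into the board, y along its width, z up. Its steel stud: shank 9 mm across; head 20 mm across, 5 mm thick, from 6.5 to 11.5 mm off the board. A spring draws the head to the board (7.5 N, 1.5 N more per mm lifted).
- board_mid (a point): Middle of the short rail on the board's front face, 150 mm above the worktop; same axes as the board. The stud sticks out square from the rail at exactly this height but anywhere up to 16 mm to either side along y; the stud itself is not measured. Sliding the caddy home takes up to about 14 N down, then stops hard; the pinch under the head holds it.
- salt_shaker_mid (a point): Half-way up a loose bystander: salt shaker 44 mm across, 90 mm tall; leave it alone.
- mustard_bottle_mid (a point): Half-way up a loose bystander: squeeze bottle 43 x 62 mm, 175 mm tall; leave it alone.
- coffee_jar_mid (a point): Half-way up a loose bystander: lidded jar 64 mm across, 100 mm tall; leave it alone.
- small_bowl_mid (a point): Half-way up a loose bystander: small white bowl 100 mm across, 44 mm tall; leave it alone.
- tea_box_mid (a point): Half-way up a loose bystander: dark upright carton 35 x 66 mm, 102 mm tall; leave it alone.
- teaspoon_mid (a point): Half-way up a loose bystander: metal teaspoon 130 mm long lying flat; leave it alone.
Mind the look-alikes: they are no part of the job. What is shaped like the caddy but blue is not meant.

How it is judged (in metres and radians):
On the way, in this order (a step that is already met when the one before it is completed fails the run):
1. the caddy is lifted clear of the worktop (height (world z) of caddy_hole above 0.08 m), for 0.1 s.
2. the stud's head is through the round hole: the caddy's back lies on the board (within 4 mm) with the hole at the stud's height (x of caddy_seat in the frame of board_mid between -0.004 and 0.004 m and z of caddy_seat in the frame of board_mid between 0.014 and 0.034 m and y of caddy_seat in the frame of board_mid between -0.025 and 0.025 m), for 0.1 s.
At the end, for the whole second after the job is handed in: The caddy hangs at rest on the stud: its seat point is no more than 1.7 mm above and 2.5 mm below the stud's height, its back within 3.5 mm of the board's face, within 20 mm of the rail's middle, upright and parallel to the board within 0.08 rad (x of caddy_seat in the frame of board_mid between -0.0035 and 0.0035 m and y of caddy_seat in the frame of board_mid between -0.02 and 0.02 m and z of caddy_seat in the frame of board_mid between -0.0025 and 0.0017 m and angle between caddy_lug's own z axis and vertical below 0.08 rad and angle between the x axis of caddy_seat and the x axis of board_mid, either way round below 0.08 rad and linear speed of caddy below 0.01 m/s); the robot touches nothing.
It fails at once if the caddy is forced against the board or stud with more than 30 N (contact force between caddy and board above 30 N or contact force between caddy and stud above 30 N).
It fails at once if another thing on the worktop is pushed more than 25 mm (distance of any of salt_shaker_mid, mustard_bottle_mid, coffee_jar_mid, small_bowl_mid, tea_box_mid, teaspoon_mid from where it was at the start of the episode above 0.025 m).
It also fails if it takes over 72 s, if anything falls off the work surface, if the arm or the gripper's body presses on something with over 40 N, if the wrist force passes 120 N, or if a joint passes its speed limit or range.

### The arm

A 6-joint arm with a two-finger parallel gripper is mounted at the origin on a cart in front of the work surface, level with it; the furniture and walls round the work are solid. World frame = base frame: x ahead of the robot, y to its left, z up, the work surface at z = 0. Lengths are in mm, angles in rad, forces in N, time in s.
With the tool pointing down it reaches from about 400 to 925 mm from the base axis. Payload 12.5 kg.
Tool frame: the origin (TCP) lies midway between the tips of the shut fingers; the grasp point (between the pads) lies 19 mm behind it (env.pinch_z is the distance from the TCP to the grasp point, in mm); z points along the fingers, y is the line along which they close (so a half turn about z gives the same grasp; the last joint's range is limited). The gripper opens to 95 mm and grips with 3 to 60 N. Pads are 20 mm wide; open, the fingers measure 119 mm over their backs; the gripper's body (75 mm by 180 mm) begins 59 mm behind the grasp point.
Start: joints at [1.122, 0.491, 1.559, -0, 1.092, -0.106], TCP at [210.062, 588.66, 214.661] pointing down, gripper open.
Joint ranges: [-3.1, 3.1], [-0.84, 2.19], [0.05, 2.79], [-1.13, 4.28], [0.06, 2.93], [-2.69, 2.69]. Speed limits (rad/s): [2.22, 2.22, 2.79, 3.14, 3.14, 3.14].

### API

Orientations are given as [roll, pitch, yaw] about the fixed x, y, z axes, in that order (R = Rz(yaw) Ry(pitch) Rx(roll)).
In Python, from cell import readout, eyes, job_done, env gives the robot as it stands.
- The arm moves only by the shell command python3 -m jog 'ROWS'. ROWS is a JSON object of lists of equal length, an entry for each row: "dp": the shift along the tool's x, y, z in mm, a list of three; "twist": the turn about the tool's z in degrees; "claw": the closure, from -1 (fully open) to 1 (shut). A call has 1 to 8 rows; each row is the pose to reach, as a shift and turn from the pose commanded when the call began, along the tool's axes at that moment; what a row does not reach only later rows make up. A row lasts 1/12 s, in which the tool goes at most 41.7 mm and 7.16 degrees, less where a joint would pass 70% of its speed; a pose out of reach is approached as far as the arm can. A call with a gripper value outside its range is refused whole. The fingers move at their own pace and stop on an object; the grip force is fixed at half the most. Time passes only in rows, so rows that repeat a pose let the fingers close. It gives the time, the measured TCP pose, the force and the opening at its end, in the units of the state.
- readout.state(): the state, without advancing time (a new reading comes with each control period).
- eyes.read_camera(name): name is "side" or "top"; returns the picture (400x640x3 uint8, red, green, blue); there is no depth.
- eyes.camera_model(name): a dict with "intrinsics" (3x3 intrinsics, pixels), "R" (3x3) and "t" (3): a world point X has camera coordinates R X + t. Camera axes: x right, y down, z forward; pixel columns grow to the right and rows downward; lengths in mm; the calibration is good to about 2 mm. A picture is of the moment at which its call begins. camera_model takes no time and is no camera call.
- job_done(): hands the job in, once; it reports no verdict.
The state is a dict: "t": time; "joints": joint angles; "qvel": joint speeds; "tau": joint torques, N m; "eef_pos": TCP position; "tcp_rot": TCP orientation; "ft_force": force on the tool from outside, world axes, zero at the start; "moment": the same for the moment, N m; "opening": opening from 0.0 (shut) to 1.0 (fully open).
Only numpy, scipy, OpenCV 4.12 (cv2) and the standard library are available. Lean on these libraries where they do the work, as an engineer would, in place of code of your own. Each camera call takes 0.05 s, during which the arm holds its last target. There are 200 camera calls.

## Working session

There is one attempt and no reset: what is moved stays moved. The work goes in short steps, Python scripts to look and compute and a shell command to move; the robot and the scene stay as the last step left them, time stands still between calls to the robot, and variables do not carry over. Pictures are saved under pics/ and viewed, on a budget of 10 in all, crops included, one or two more only if the job needs it, and the job is handed in when it is done.

```bash
ls; mkdir -p pics
cat > h.py <<'E'
import numpy as np,cv2
from cell import readout,eyes,env
def cam(n):
    m=eyes.camera_model(n);return np.array(m["intrinsics"]),np.array(m["R"]),np.array(m["t"]).ravel()
def proj(n,X):
    K,R,t=cam(n);c=K@(R@np.asarray(X,float)+t);return c[:2]/c[2]
def ray(n,p):
    K,R,t=cam(n);d=R.T@np.linalg.solve(K,[p[0],p[1],1.]);return -R.T@t,d/np.linalg.norm(d)
def onz(n,p,z):
    o,d=ray(n,p);return o+d*(z-o[2])/d[2]
def tri(p,q):  # side p, top q
    A=np.zeros((3,3));b=np.zeros(3);r=[]
    for n,x in(("side",p),("top",q)):
        o,d=ray(n,x);P=np.eye(3)-np.outer(d,d);A+=P;b+=P@o;r.append((o,P))
    X=np.linalg.solve(A,b);return X,[np.linalg.norm(P@(X-o)) for o,P in r]
def snap(n,f):
    im=cv2.cvtColor(np.asarray(eyes.read_camera(n)),cv2.COLOR_RGB2BGR);cv2.imwrite("pics/"+f,im);return im
E
python3 - <<'E'
from h import *
snap("side","s0.png");snap("top","t0.png")
for n in("side","top"):
    K,R,t=cam(n);print(n,K.round(1).tolist(),(-R.T@t).round(),R[2].round(3))
s=readout.state();print(s)
E
```

```text
pics
side [[481.3, 0.0, 315.6], [0.0, 481.3, 203.5], [0.0, 0.0, 1.0]] [  60. -372. 1308.] [ 0.313  0.387 -0.867]
top [[493.2, 0.0, 321.6], [0.0, 493.2, 204.0], [0.0, 0.0, 1.0]] [-395.  335. 1417.] [ 0.575 -0.11  -0.811]
{'t': 0.1, 'joints': array([ 1.12239567e+00,  4.91470208e-01,  1.55938507e+00,  2.63875505e-05,
        1.09168689e+00, -1.05567071e-01]), 'qvel': array([-0.00035646, -0.00152349, -0.00026199,  0.00188575, -0.00047646,
        0.00119705]), 'tau': array([ 3.42281979e-03, -6.13628769e+01, -2.58606094e+01,  6.94414065e-02,
        4.70445037e-02,  1.44965026e-05]), 'eef_pos': array([209.96011503, 588.45567822, 214.13942798]), 'tcp_rot': array([-3.14065089e+00, -1.23325781e-04,  2.79874683e+00]), 'ft_force': array([0.28491741, 0.75610849, 0.27922205]), 'moment': array([ 0.00523218, -0.01659895,  0.03437226]), 'opening': 1.0008310997736416}
```

View pics/s0.png

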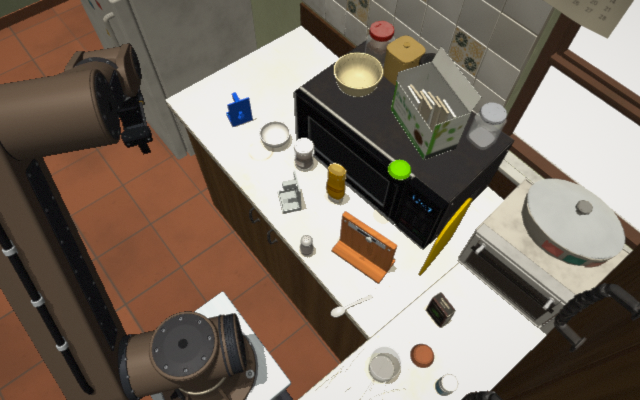

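View pics/t0.png

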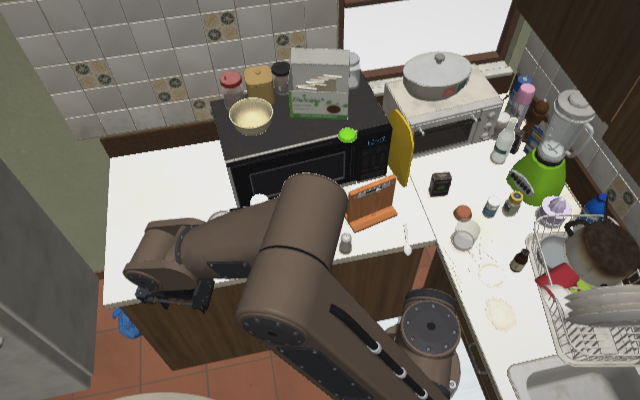

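The silver caddy is at side (290,195). Look-alikes are the blue caddy at side (238,108), the salt shaker at (306,243) and the coffee jar at (304,152). I choose the silver one, and the arm hides it in the top view. The board is at side (365,248) and top (372,205). I'll check both in one close crop.

Run:
```python
from h import *
im=cv2.imread("pics/s0.png");c=im[165:290,255:405];cv2.imwrite("pics/c1.png",cv2.resize(c,None,fx=4.7,fy=4.7,interpolation=cv2.INTER_CUBIC))
for p in((290,205),(306,250),(365,270),(238,120)): print(p,onz("side",p,0).round())
print(onz("top",(375,218),0).round())
```

```text
(290, 205) [467. 259.   0.]
(306, 250) [411. 106.   0.]
(365, 270) [505. -51.   0.]
(238, 120) [533. 643.   0.]
[511. -25.   0.]
```

View pics/c1.png

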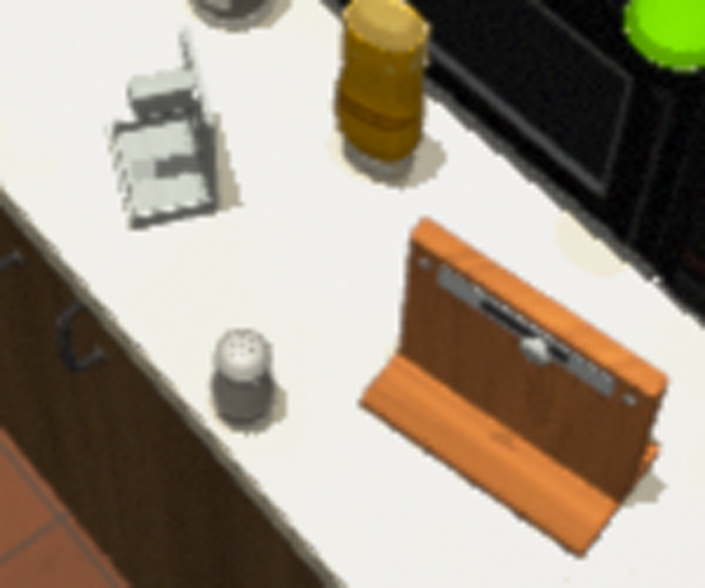

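The crop shows the silver caddy with its lug at crop (165,85) and its plate on the right, edge-on. The board has its stud head at crop (537,350), full-image (369,239). Next I compute poses from these features.

Run:
```python
from h import *
f=lambda x,y,z:onz("side",(255+(x+.5)/4.7-.5,165+(y+.5)/4.7-.5),z)
np.set_printoptions(suppress=True,precision=1)
P={k:f(*v) for k,v in dict(bFtl=(410,236,170),bFtr=(656,396,170),bBtl=(425,218,170),bBtr=(667,377,170),stud=(537,350,150),
 footl=(362,402,0),footr=(582,555,0),trayfn=(133,228,0),trayback=(215,212,0),platetopfar=(186,32,112),lugfl=(128,85,112),lugfr=(135,99,112),lugbl=(188,70,112),lugbr=(200,88,112)).items()}
for k,v in P.items():print(k,v)
a=lambda u,v:np.degrees(np.arctan2(*(P[v]-P[u])[[1,0]]))
print(a("bFtl","bFtr"),a("footl","footr"),a("bBtl","bBtr"),a("trayfn","trayback"),a("lugfl","lugbl"),a("lugfr","lugbr"))
m=(P["bFtl"]+P["bFtr"])/2;print(m)
# auto: stud centroid & top image stud patch
for n in("side","top"): print(n,proj(n,P["stud"]),proj(n,P["bFtl"]),proj(n,P["bFtr"]))
s=cv2.imread("pics/s0.png");t=cv2.imread("pics/t0.png")
c=cv2.resize(t[160:250,325:415],None,fx=5,fy=5,interpolation=cv2.INTER_CUBIC)
d=cv2.resize(s[170:220,265:315],None,fx=9,fy=9,interpolation=cv2.INTER_CUBIC)[:450]
cv2.imwrite("pics/c2.png",np.hstack([c,d[:450]]))
```

```text
bFtl [504.4  64.9 170. ]
bFtr [544.8 -96.3 170. ]
bBtl [518.8  68.5 170. ]
bBtr [557.5 -91.8 170. ]
stud [520.5 -28.5 150. ]
footl [469.7  58.3   0. ]
footr [ 508.9 -104.     0. ]
trayfn [432.5 249.3   0. ]
trayback [482.  224.9   0. ]
platetopfar [512.  288.3 112. ]
lugfl [459.5 279.6 112. ]
lugfr [456.7 268.6 112. ]
lugbl [495.5 264.9 112. ]
lugbr [493.2 249.6 112. ]
-75.93135792196395 -76.44802118309025 -76.41407699073528 -26.21852575900131 -22.21548532592638 -27.497969812270437
[524.6 -15.7 170. ]
side [368.9 239.1] [341.8 214.8] [394.2 248.9]
top [378.5 189.4] [351.8 194.6] [397.1 176.1]
```

View pics/c2.png

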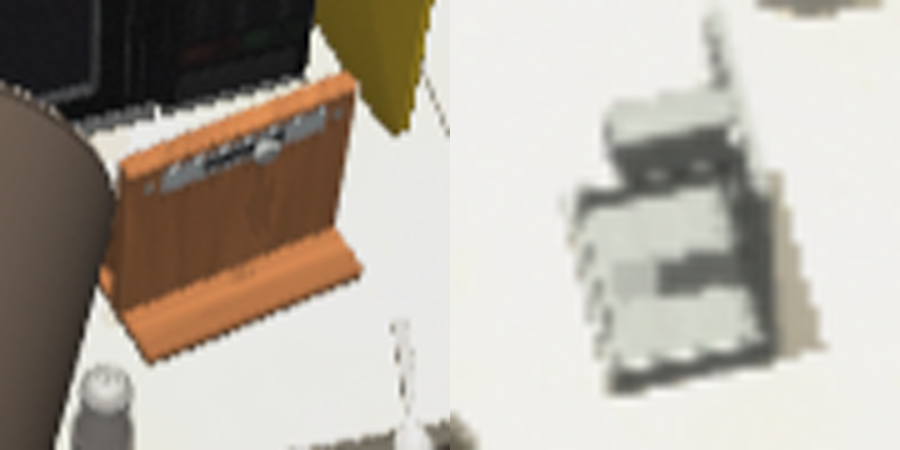

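The stud is seen in both views and they agree: side triangulation at z=150 gives (520.5,-28.5), and it projects onto the top-view stud to within 1 px. The board's yaw is about 13.8° and the caddy's about -25°. Now I move above the lug.

```bash
python3 -m jog '{"dp":[[-30,-18,0],[-65,-39,0],[-100,-60,0],[-135,-81,0],[-170,-102,0],[-205,-122,0],[-240,-143,0],[-270,-161,0]],"twist":[0,1,2,3,4,5,5,5],"claw":[-1,-1,-1,-1,-1,-1,-1,-1]}'
python3 - <<'E'
from h import *
snap("top","t1.png");s=snap("side","s1.png");print(readout.state()["eef_pos"],readout.state()["tcp_rot"])
hsv=cv2.cvtColor(cv2.imread("pics/s0.png"),cv2.COLOR_BGR2HSV)
m=cv2.inRange(hsv,(15,120,60),(30,255,255))[155:215,320:352]
ys,xs=np.nonzero(m);print("bottle x",xs.min()+320,xs.max()+320,"y",ys.min()+155,ys.max()+155)
for p in((336,199),(335,202)):print(onz("side",p,0).round(1))
print("top of bottle",onz("side",(336,167),175).round(1))
t=cv2.imread("pics/t1.png")
cv2.imwrite("pics/c3.png",np.hstack([cv2.resize(t[100:300,120:420],(400,267)),cv2.resize(s[80:280,150:450],(400,267))]))
E
```

```text
t: 0.77
eef_pos: [411.4, 344.2, 214.5]
tcp_rot: [-3.141, -0.0, 2.711]
ft_force: [0.8, 0.7, 0.4]
opening: 1.001
[412.78392729 343.03365154 214.44513942] [-3.14109510e+00  3.44535685e-04  2.70703828e+00]
bottle x 327 346 y 164 199
[593.3 184.9   0. ]
[583.8 178.5   0. ]
top of bottle [589.8 191.  175. ]
```

View pics/c3.png

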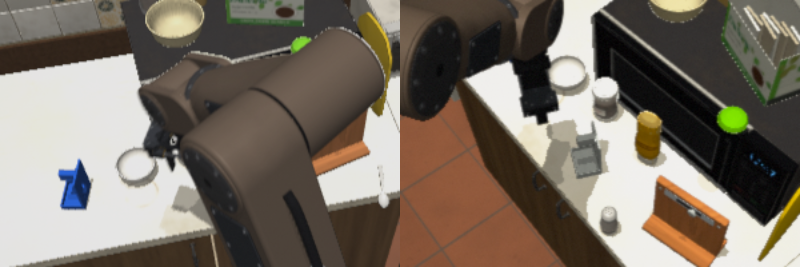

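Bottle is well clear at (588,190); the gripper is free above the bowl side. Next I go over the lug.

```bash
python3 -m jog '{"dp":[[-22,-11,0],[-45,-22,0],[-68,-33,0],[-90,-43.5,0],[-90,-43.5,20],[-90,-43.5,45],[-90,-43.5,70],[-90,-43.5,75]],"twist":[0,0,0,0,0,0,0,0],"claw":[-1,-1,-1,-1,-1,-1,-1,-1]}'
python3 - <<'E'
from h import *
s=snap("side","s2.png");st=readout.state();print(st["eef_pos"],st["tcp_rot"],st["ft_force"])
cv2.imwrite("pics/c4.png",cv2.resize(s[130:230,230:350],None,fx=5,fy=5,interpolation=cv2.INTER_CUBIC))
E
```

```text
t: 1.53
eef_pos: [472.2, 269.0, 136.3]
tcp_rot: [-3.138, -0.004, 2.712]
ft_force: [-0.7, 0.7, 0.0]
opening: 0.999
[472.52462034 269.18968174 137.22924477] [-3.1382464  -0.00327906  2.71188328] [-0.36627051  1.18025668  0.03187469]
```

View pics/c4.png

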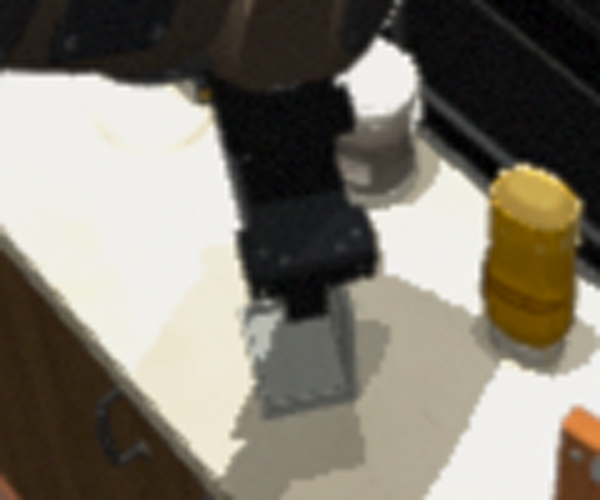

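The gripper is above the lug and the near finger is clear of the tray. I descend with the small correction.

```bash
python3 -m jog '{"dp":[[-2,-1,10],[-4,-1.5,25],[-4,-1.5,40],[-4,-1.5,52],[-4,-1.5,58],[-4,-1.5,58],[-4,-1.5,58],[-4,-1.5,58]],"twist":[0,0,0,0,0,0,0,0],"claw":[-1,-1,-1,-1,-1,-1,-1,-1]}'
```

```text
t: 2.25
eef_pos: [477.4, 266.5, 82.6]
tcp_rot: [3.14, 0.001, 2.712]
ft_force: [0.2, 0.2, 1.0]
opening: 1.001
```

```bash
python3 -m jog '{"dp":[[0,0,3],[0,0,3],[0,0,3],[0,0,3],[0,0,3],[0,0,3],[0,0,3],[0,0,3]],"twist":[0,0,0,0,0,0,0,0],"claw":[0.3,0.6,1,1,1,1,1,1]}'
python3 -m jog '{"dp":[[0,0,0],[0,0,0],[0,0,0],[0,0,0]],"twist":[0,0,0,0],"claw":[1,1,1,1]}'
```

```text
t: 2.92
eef_pos: [476.9, 266.2, 78.7]
tcp_rot: [3.141, 0.0, 2.711]
ft_force: [0.5, 0.2, 0.1]
opening: 0.498
t: 3.25
eef_pos: [477.0, 266.3, 78.7]
tcp_rot: [3.141, 0.0, 2.711]
ft_force: [1.0, 1.0, 1.1]
opening: 0.213
```

```bash
python3 -m jog '{"dp":[[0,0,0],[0,0,0],[0,0,0],[0,0,0],[0,0,-5],[0,0,-20],[0,0,-40],[0,0,-50]],"twist":[0,0,0,0,0,0,0,0],"claw":[1,1,1,1,1,1,1,1]}'
python3 -m jog '{"dp":[[0,0,-20],[0,0,-40],[0,0,-60],[0,0,-80],[0,0,-90],[0,0,-90],[0,0,-90],[0,0,-90]],"twist":[0,0,0,0,0,0,0,0],"claw":[1,1,1,1,1,1,1,1]}'
```

```text
t: 3.92
eef_pos: [477.4, 266.4, 130.5]
tcp_rot: [3.14, 0.001, 2.712]
ft_force: [0.3, 0.0, -2.1]
opening: 0.169
t: 4.58
eef_pos: [476.4, 266.0, 217.5]
tcp_rot: [-3.14, -0.001, 2.712]
ft_force: [-0.8, 0.3, -3.3]
opening: 0.17
```

The lug is gripped (0.169 × 95 = 16 mm) and lifted. Now I transport it to in front of the stud and turn it parallel to the board.

```bash
python3 -m jog '{"dp":[[-4,-10,0],[-12,-30,0],[-21,-51,0],[-30,-73,0],[-39,-95,0],[-48,-117,0],[-55,-134,0],[-58,-143,0]],"twist":[0,0,0,0,0,0,0,0],"claw":[1,1,1,1,1,1,1,1]}'
python3 -m jog '{"dp":[[-4,-10,0],[-12,-30,0],[-21,-51,0],[-30,-73,0],[-39,-95,0],[-48,-117,0],[-55,-134,0],[-58.5,-143,0]],"twist":[-3,-8,-13,-18,-23,-28,-33,-38.4],"claw":[1,1,1,1,1,1,1,1]}'
python3 -m jog '{"dp":[[0,0,0],[0,0,10],[0,0,20],[0,0,24],[0,0,24],[0,0,24],[0,0,24],[0,0,24]],"twist":[0,0,0,0,0,0,0,0],"claw":[1,1,1,1,1,1,1,1]}'
python3 - <<'E'
from h import *
s=snap("side","s3.png");t=snap("top","t3.png");st=readout.state();print(st["eef_pos"],st["tcp_rot"],st["ft_force"],st["joints"])
cv2.imwrite("pics/c5.png",np.hstack([cv2.resize(x,(400,400),interpolation=cv2.INTER_CUBIC) for x in (s[180:290,305:415],t[140:250,310:420])]))
E
```

```text
t: 5.25
eef_pos: [469.5, 109.8, 217.8]
tcp_rot: [-3.141, -0.001, 2.71]
ft_force: [0.4, 0.4, -2.4]
opening: 0.17
t: 5.92
eef_pos: [463.2, -44.1, 218.0]
tcp_rot: [3.141, -0.001, -2.898]
ft_force: [0.4, 0.3, -2.5]
opening: 0.173
t: 6.58
eef_pos: [463.8, -42.2, 195.0]
tcp_rot: [-3.141, 0.001, -2.902]
ft_force: [-0.0, 0.3, -2.0]
opening: 0.166
[463.67996033 -42.25608023 194.9476029 ] [-3.14141638e+00  5.96510196e-04 -2.90158201e+00] [-0.22678688 -1.32050633 -3.22824545] [-2.32962926e-01  2.90961072e-01  1.96009211e+00  1.47754069e-04
  8.89928158e-01 -2.04386282e+00]
```

View pics/c5.png

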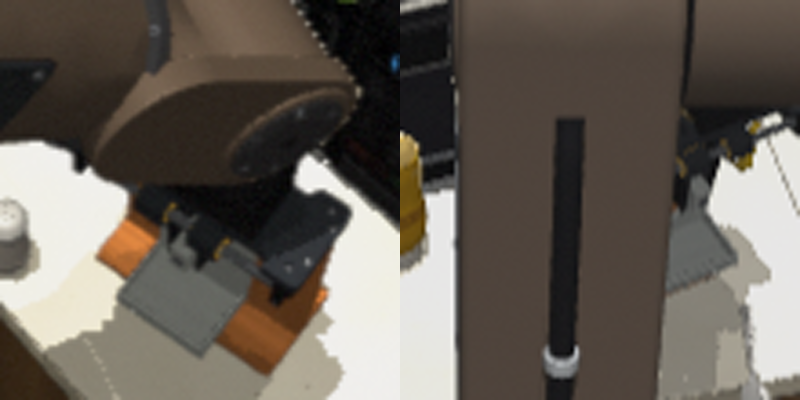

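The caddy hangs level, with its tray front edge parallel to the board foot (slopes 0.71 and 0.69). In tool axes, -x points into the board and +y is board +y. Now I approach to just short of the stud.

```bash
python3 -m jog '{"dp":[[-4,0,1],[-9,0,2.3],[-14,0,2.3],[-18,0,2.3],[-20,0,2.3],[-22,0,2.3],[-22,0,2.3],[-22,0,2.3]],"twist":[0,0,0,0,0,0,0,0],"claw":[1,1,1,1,1,1,1,1]}'
python3 -m jog '{"dp":[[-0.5,0,0],[-1,0,0],[-1.5,0,0],[-2,0,0],[-2.5,0,0],[-3,0,0],[-3,0,0],[-3,0,0]],"twist":[0,0,0,0,0,0,0,0],"claw":[1,1,1,1,1,1,1,1]}'
python3 -m jog '{"dp":[[-0.5,0,0],[-1,0,0],[-1.5,0,0],[-2,0,0],[-2.5,0,0],[-3,0,0],[-3,0,0],[-3,0,0]],"twist":[0,0,0,0,0,0,0,0],"claw":[1,1,1,1,1,1,1,1]}'
```

```text
t: 7.35
eef_pos: [484.9, -37.1, 192.3]
tcp_rot: [3.141, -0.0, -2.901]
ft_force: [0.1, 0.6, -3.1]
opening: 0.169
t: 8.02
eef_pos: [487.9, -36.4, 192.3]
tcp_rot: [3.141, 0.0, -2.901]
ft_force: [0.3, -0.6, -3.1]
opening: 0.164
t: 8.68
eef_pos: [490.8, -35.7, 192.3]
tcp_rot: [3.142, 0.0, -2.901]
ft_force: [-0.1, 0.3, -2.8]
opening: 0.167
```

```bash
for i in 1; do :; done; python3 -m jog '{"dp":[[-0.5,0,0],[-1,0,0],[-1.5,0,0],[-2,0,0],[-2,0,0],[-2,0,0]],"twist":[0,0,0,0,0,0],"claw":[1,1,1,1,1,1]}'
python3 -m jog '{"dp":[[-0.5,0,0],[-1,0,0],[-1.5,0,0],[-1.5,0,0],[-1.5,0,0]],"twist":[0,0,0,0,0],"claw":[1,1,1,1,1]}'
```

```text
t: 9.18
eef_pos: [492.7, -35.2, 192.3]
tcp_rot: [3.141, 0.0, -2.901]
ft_force: [0.6, -0.2, -2.7]
opening: 0.165
t: 9.6
eef_pos: [494.2, -34.8, 192.3]
tcp_rot: [3.142, 0.0, -2.901]
ft_force: [-0.1, -0.3, -2.5]
opening: 0.167
```

```bash
python3 -m jog '{"dp":[[-0.5,0,0],[-1,0,0],[-1.5,0,0],[-1.5,0,0],[-1.5,0,0]],"twist":[0,0,0,0,0],"claw":[1,1,1,1,1]}'
python3 -m jog '{"dp":[[-0.5,0,0],[-1,0,0],[-1.5,0,0],[-1.5,0,0],[-1.5,0,0]],"twist":[0,0,0,0,0],"claw":[1,1,1,1,1]}'
```

```text
t: 10.02
eef_pos: [495.6, -34.5, 192.3]
tcp_rot: [3.141, 0.0, -2.901]
ft_force: [-0.4, -0.1, -2.7]
opening: 0.165
t: 10.43
eef_pos: [497.1, -34.1, 192.3]
tcp_rot: [3.141, -0.0, -2.901]
ft_force: [-0.8, -0.0, -3.0]
opening: 0.167
```

```bash
python3 -m jog '{"dp":[[-0.5,0,0],[-1,0,0],[-1.5,0,0],[-1.5,0,0],[-1.5,0,0]],"twist":[0,0,0,0,0],"claw":[1,1,1,1,1]}'
python3 -m jog '{"dp":[[-0.5,0,0],[-1,0,0],[-1,0,0],[-1,0,0]],"twist":[0,0,0,0],"claw":[1,1,1,1]}'
```

```text
t: 10.85
eef_pos: [498.5, -33.8, 192.3]
tcp_rot: [3.142, 0.0, -2.901]
ft_force: [0.6, 0.6, -3.0]
opening: 0.17
t: 11.18
eef_pos: [499.5, -33.5, 192.3]
tcp_rot: [3.142, 0.0, -2.901]
ft_force: [-0.2, 0.1, -3.5]
opening: 0.168
```

```bash
python3 -m jog '{"dp":[[-0.5,0,0],[-1,0,0],[-1,0,0],[-1,0,0]],"twist":[0,0,0,0],"claw":[1,1,1,1]}'
python3 -m jog '{"dp":[[-0.5,0,0],[-1,0,0],[-1,0,0],[-1,0,0]],"twist":[0,0,0,0],"claw":[1,1,1,1]}'
```

```text
t: 11.52
eef_pos: [500.5, -33.3, 192.3]
tcp_rot: [3.141, 0.0, -2.901]
ft_force: [0.9, 0.0, -3.0]
opening: 0.164
t: 11.85
eef_pos: [501.5, -33.0, 192.3]
tcp_rot: [3.142, 0.0, -2.901]
ft_force: [-0.9, -0.5, -2.4]
opening: 0.166
```

```bash
python3 -m jog '{"dp":[[-0.5,0,0],[-0.8,0,0],[-0.8,0,0],[-0.8,0,0]],"twist":[0,0,0,0],"claw":[1,1,1,1]}'
python3 -m jog '{"dp":[[-0.4,0,0],[-0.8,0,0],[-0.8,0,0],[-0.8,0,0]],"twist":[0,0,0,0],"claw":[1,1,1,1]}'
```

```text
t: 12.18
eef_pos: [502.3, -32.9, 192.3]
tcp_rot: [3.142, 0.0, -2.901]
ft_force: [0.6, -0.4, -3.0]
opening: 0.167
t: 12.52
eef_pos: [503.0, -32.7, 192.3]
tcp_rot: [3.142, 0.0, -2.901]
ft_force: [1.1, -0.3, -3.2]
opening: 0.165
```

```bash
python3 -m jog '{"dp":[[-0.4,0,0],[-0.8,0,0],[-0.8,0,0],[-0.8,0,0]],"twist":[0,0,0,0],"claw":[1,1,1,1]}'
python3 -m jog '{"dp":[[-0.4,0,0],[-0.8,0,0],[-0.8,0,0],[-0.8,0,0]],"twist":[0,0,0,0],"claw":[1,1,1,1]}'
```

```text
t: 12.85
eef_pos: [503.5, -32.5, 192.3]
tcp_rot: [3.141, -0.001, -2.901]
ft_force: [-3.5, 0.2, -1.0]
opening: 0.166
t: 13.18
eef_pos: [503.6, -32.4, 192.2]
tcp_rot: [3.141, -0.002, -2.901]
ft_force: [-6.9, -2.4, 0.8]
opening: 0.167
```

Contact started at back plane n≈508, which is the board face (506±2 from vision). The head front would have been met near 494, so the head is through the hole. I ease off and feel sideways for the hole's edges.

```bash
python3 -m jog '{"dp":[[0.5,0,0],[0.5,0.5,0],[0.5,1,0],[0.5,1.5,0],[0.5,1.5,0],[0.5,1.5,0]],"twist":[0,0,0,0,0,0],"claw":[1,1,1,1,1,1]}'
python3 -m jog '{"dp":[[0,-0.5,0],[0,-1,0],[0,-1.5,0],[0,-2,0],[0,-2.5,0],[0,-3,0],[0,-3,0],[0,-3,0]],"twist":[0,0,0,0,0,0,0,0],"claw":[1,1,1,1,1,1,1,1]}'
```

```text
t: 13.68
eef_pos: [503.3, -31.2, 192.1]
tcp_rot: [-3.142, -0.001, -2.901]
ft_force: [-5.5, -2.7, -2.8]
opening: 0.168
t: 14.35
eef_pos: [503.8, -33.6, 192.0]
tcp_rot: [3.14, -0.001, -2.902]
ft_force: [-5.7, 0.8, -2.2]
opening: 0.163
```

```bash
python3 -m jog '{"dp":[[0.6,-0.5,0],[0.6,-1,0],[0.6,-1.5,0],[0.6,-1.5,0],[0.6,-1.5,0]],"twist":[0,0,0,0,0],"claw":[1,1,1,1,1]}'
python3 -m jog '{"dp":[[0,1,0],[0,2,0],[0,3,0],[0,4,0],[0,4.5,0],[0,5,0],[0,5.5,0],[0,5.5,0]],"twist":[0,0,0,0,0,0,0,0],"claw":[1,1,1,1,1,1,1,1]}'
```

```text
t: 14.77
eef_pos: [504.2, -35.5, 192.3]
tcp_rot: [3.141, -0.0, -2.902]
ft_force: [-3.1, 0.7, -3.8]
opening: 0.167
t: 15.43
eef_pos: [502.9, -30.1, 192.4]
tcp_rot: [3.142, 0.0, -2.901]
ft_force: [-2.3, -3.9, -2.3]
opening: 0.166
```

Free lateral play spans t≈-154.7 to -149.2, about the 5 mm hole clearance, so the centre is near -152, which matches vision. I recentre and slide down.

```bash
python3 -m jog '{"dp":[[0,-1,0],[0,-2,0],[0,-2.8,0],[0,-2.8,0],[0,-2.8,0]],"twist":[0,0,0,0,0],"claw":[1,1,1,1,1]}'
python3 -m jog '{"dp":[[0,0,1],[0,0,2],[0,0,3],[0,0,4],[0,0,5],[0,0,6],[0,0,6],[0,0,6]],"twist":[0,0,0,0,0,0,0,0],"claw":[1,1,1,1,1,1,1,1]}'
```

```text
t: 15.85
eef_pos: [503.5, -32.8, 192.2]
tcp_rot: [3.141, -0.0, -2.902]
ft_force: [-3.3, 0.1, -2.8]
opening: 0.166
t: 16.52
eef_pos: [503.5, -32.9, 186.1]
tcp_rot: [3.142, -0.0, -2.901]
ft_force: [-3.4, -1.4, -4.2]
opening: 0.168
```

```bash
python3 -m jog '{"dp":[[0,0,0.7],[0,0,1.4],[0,0,2.1],[0,0,2.8],[0,0,3.5],[0,0,4],[0,0,4],[0,0,4]],"twist":[0,0,0,0,0,0,0,0],"claw":[1,1,1,1,1,1,1,1]}'
```

```text
t: 17.18
eef_pos: [503.5, -32.8, 182.4]
tcp_rot: [3.141, 0.0, -2.902]
ft_force: [-4.9, -1.3, 0.3]
opening: 0.168
```

```bash
python3 -m jog '{"dp":[[0,0,0.6],[0,0,1.2],[0,0,1.8],[0,0,2.4],[0,0,3],[0,0,3],[0,0,3]],"twist":[0,0,0,0,0,0,0],"claw":[1,1,1,1,1,1,1]}'
python3 -m jog '{"dp":[[0,0,0.6],[0,0,1.2],[0,0,1.8],[0,0,2],[0,0,2],[0,0,2]],"twist":[0,0,0,0,0,0],"claw":[1,1,1,1,1,1]}'
```

```text
t: 17.77
eef_pos: [503.5, -32.6, 180.0]
tcp_rot: [3.141, 0.001, -2.902]
ft_force: [-7.8, 0.2, 8.1]
opening: 0.166
t: 18.27
eef_pos: [503.5, -32.6, 178.1]
tcp_rot: [3.141, 0.001, -2.902]
ft_force: [-8.4, 1.0, 10.5]
opening: 0.17
```

```bash
python3 -m jog '{"dp":[[0.5,0.4,0],[0.8,0.5,0.5],[0.8,0.5,1],[0.8,0.5,1.5],[0.8,0.5,2],[0.8,0.5,2],[0.8,0.5,2]],"twist":[0,0,0,0,0,0,0],"claw":[1,1,1,1,1,1,1]}'
python3 -m jog '{"dp":[[0,0,0.5],[0,0,1],[0,0,1.5],[0,0,2],[0,0,2],[0,0,2]],"twist":[0,0,0,0,0,0],"claw":[1,1,1,1,1,1]}'
```

```text
t: 18.85
eef_pos: [503.4, -32.4, 176.2]
tcp_rot: [-3.141, 0.002, -2.902]
ft_force: [-4.1, -0.1, 8.1]
opening: 0.166
t: 19.35
eef_pos: [503.4, -32.5, 174.2]
tcp_rot: [-3.141, 0.003, -2.902]
ft_force: [-4.2, 0.6, 8.5]
opening: 0.165
```

```bash
python3 -m jog '{"dp":[[0,0,0.5],[0,0,1],[0,0,1.5],[0,0,2],[0,0,2],[0,0,2]],"twist":[0,0,0,0,0,0],"claw":[1,1,1,1,1,1]}'
python3 -m jog '{"dp":[[0,0,0.5],[0,0,1],[0,0,1.5],[0,0,2],[0,0,2],[0,0,2]],"twist":[0,0,0,0,0,0],"claw":[1,1,1,1,1,1]}'
```

```text
t: 19.85
eef_pos: [503.4, -32.5, 172.2]
tcp_rot: [-3.141, 0.003, -2.902]
ft_force: [-4.5, 0.4, 8.2]
opening: 0.163
t: 20.35
eef_pos: [503.4, -32.5, 170.3]
tcp_rot: [-3.141, 0.002, -2.902]
ft_force: [-5.3, -0.1, 9.1]
opening: 0.17
```

```bash
python3 -m jog '{"dp":[[0,0,0.4],[0,0,0.8],[0,0,1],[0,0,1],[0,0,1]],"twist":[0,0,0,0,0],"claw":[1,1,1,1,1]}'
python3 -m jog '{"dp":[[0,0,0.3],[0,0,0.6],[0,0,0.6],[0,0,0.6]],"twist":[0,0,0,0],"claw":[1,1,1,1]}'
```

```text
t: 20.77
eef_pos: [503.4, -32.5, 169.3]
tcp_rot: [-3.141, 0.002, -2.902]
ft_force: [-6.0, 0.2, 9.9]
opening: 0.168
t: 21.1
eef_pos: [503.4, -32.5, 168.7]
tcp_rot: [-3.141, 0.003, -2.902]
ft_force: [-5.1, 0.7, 9.5]
opening: 0.168
```

```bash
python3 -m jog '{"dp":[[0,0,0.3],[0,0,0.6],[0,0,0.6],[0,0,0.6]],"twist":[0,0,0,0],"claw":[1,1,1,1]}'
python3 -m jog '{"dp":[[0,0,0.3],[0,0,0.6],[0,0,0.6],[0,0,0.6]],"twist":[0,0,0,0],"claw":[1,1,1,1]}'
```

```text
t: 21.43
eef_pos: [503.4, -32.5, 168.1]
tcp_rot: [-3.141, 0.002, -2.902]
ft_force: [-4.4, 0.7, 9.4]
opening: 0.169
t: 21.77
eef_pos: [503.4, -32.5, 167.8]
tcp_rot: [-3.141, 0.003, -2.902]
ft_force: [-5.9, 1.5, 11.7]
opening: 0.163
```

```bash
python3 -m jog '{"dp":[[0,0,0.3],[0,0,0.5],[0,0,0.5],[0,0,0.5]],"twist":[0,0,0,0],"claw":[1,1,1,1]}'
python3 -m jog '{"dp":[[0,0,0.2],[0,0,0.4],[0,0,0.4],[0,0,0.4]],"twist":[0,0,0,0],"claw":[1,1,1,1]}'
```

```text
t: 22.1
eef_pos: [503.4, -32.5, 167.7]
tcp_rot: [-3.141, 0.003, -2.902]
ft_force: [-8.3, 1.3, 18.9]
opening: 0.173
t: 22.43
eef_pos: [503.4, -32.5, 167.6]
tcp_rot: [-3.141, 0.003, -2.902]
ft_force: [-9.9, 1.0, 23.5]
opening: 0.167
```

That is the hard stop: 0.1 mm of travel for +5 N, at z=167.6, 24.5 mm below the insertion height. I relieve the push and check before releasing.

```bash
python3 -m jog '{"dp":[[0,0,-0.4],[0.3,0,-0.8],[0.5,0,-1],[0.5,0,-1],[0.5,0,-1]],"twist":[0,0,0,0,0],"claw":[1,1,1,1,1]}'
```

```text
t: 22.85
eef_pos: [503.4, -32.5, 167.7]
tcp_rot: [-3.141, 0.004, -2.902]
ft_force: [-2.2, 2.2, 8.8]
opening: 0.166
```

```bash
python3 -m jog '{"dp":[[0.1,0.2,-0.3],[0.2,0.3,-0.7],[0.2,0.3,-0.7],[0.2,0.3,-0.7]],"twist":[0,0,0,0],"claw":[1,1,1,1]}'
python3 -m jog '{"dp":[[0,0,0],[0,0,0],[0,0,0],[0,0,0],[0,0,0],[0,0,0],[0,0,0],[0,0,0]],"twist":[0,0,0,0,0,0,0,0],"claw":[0.6,0.5,0.3,0.2,0.2,0.2,0.2,0.2]}'
```

```text
t: 23.18
eef_pos: [503.3, -32.5, 167.8]
tcp_rot: [-3.141, 0.003, -2.902]
ft_force: [6.0, 1.5, 1.7]
opening: 0.169
t: 23.85
eef_pos: [501.9, -32.4, 167.3]
tcp_rot: [3.141, -0.0, -2.901]
ft_force: [0.3, 1.0, 0.4]
opening: 0.4
```

```bash
python3 -m jog '{"dp":[[0,0,-5],[0,0,-15],[0,0,-30],[0,0,-50],[0,0,-75],[10,0,-100],[35,0,-120],[70,0,-130]],"twist":[0,0,0,0,0,0,0,0],"claw":[0.2,0.2,0.2,0.2,0.2,0.2,0.2,0.2]}'
python3 -m jog '{"dp":[[20,30,0],[40,65,0],[50,100,0],[50,140,0],[50,180,0],[50,220,0],[50,250,0],[50,250,0]],"twist":[0,0,0,0,0,0,0,0],"claw":[0,0,0,0,0,0,0,0]}'
python3 - <<'E'
from h import *
np.set_printoptions(suppress=True,precision=1)
s=snap("side","s4.png");t=snap("top","t4.png")
cv2.imwrite("pics/c6.png",np.hstack([cv2.resize(x,(400,400),interpolation=cv2.INTER_CUBIC) for x in (s[190:290,315:415],t[150:250,320:420])]))
print(readout.state()["ft_force"])
n=np.array([.971,.2385,0]);tt=np.array([-.2385,.971,0])
for k,z in dict(platetop=150+52,lugtop=150+52).items():
    for w in(-38,38):
        X=n*506+tt*(-152+w)+[0,0,z]
        for c,(ox,oy) in dict(side=(315,190),top=(320,150)).items(): print(w,c,(proj(c,X)-[ox,oy])*4)
E
```

```text
t: 24.52
eef_pos: [434.8, -49.2, 300.1]
tcp_rot: [-3.14, 0.003, -2.9]
ft_force: [-1.0, -0.4, 0.1]
opening: 0.402
t: 25.18
eef_pos: [324.4, 185.4, 298.4]
tcp_rot: [3.14, 0.002, -2.897]
ft_force: [0.9, -0.1, -0.1]
opening: 0.497
[-0.2  0.4 -0.8]
-38 side [279.3 185.6]
-38 top [276.4  94. ]
38 side [181.2 121.6]
38 top [192.4 127.6]
-38 side [279.3 185.6]
-38 top [276.4  94. ]
38 side [181.2 121.6]
38 top [192.4 127.6]
```

View pics/c6.png

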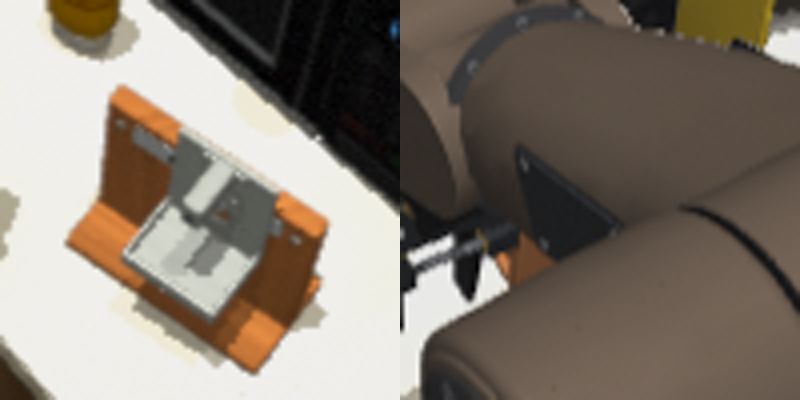

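Side crop: the caddy hangs upright and flat on the board. Its plate-top corners are at about (182,126) and (280,191), and the fully home prediction was (181,122) and (279,186). That is about 1 px off, and the arm is clear.

```bash
python3 -c "
from cell import job_done,readout
print(readout.state()['t']);print(job_done())"
```

```text
25.2833
the job is handed in; nothing more can be done
None
```

The silver caddy is hanging on the stud, and I handed the job in at about 25 s. `job_done()` gives no verdict.

**What I did:** I gripped it by the lug, turned it parallel to the board and pushed it on until its back touched. I felt about 5.5 mm of side play, so I centred it, slid it down, released it and moved the arm clear.

**Hard stop:** It stopped hard 24.5 mm below the insertion height, against the expected 24 mm. The wrist read 23.5 N at that point, so with the caddy's weight the contact was about 26 N, under the 30 N limit. I eased the load off before letting go.

**Last look:** The side picture shows the caddy upright and flat on the board. Its top corners are about 1 px lower than predicted, which I put down to seeing the front edge of the plate.

**Not confirmed:**
- **Second view:** The arm hid the caddy in the top view, so the final check rests on the side view alone.
- **Other objects:** I did not re-measure them. I made no unexpected contact, and every transit passed well clear of them.

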